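Extend a telescopic ring arm by one hole and lock it

ROBOT

A 7-joint arm with a two-finger parallel gripper is mounted at the origin on a cart in front of the work surface, level with it; the furniture and walls round the work are solid. World frame = base frame: x ahead of the robot, y to its left, z up, the work surface at z = 0. Lengths are in m, angles in rad, forces in N, time in s.
With the tool pointing down it reaches from about 0.4 to 0.85 m from the base axis. Payload 10.4 kg.
Tool frame: the origin (TCP) lies midway between the tips of the shut fingers; the grasp point (between the pads) lies 19 mm behind it; z points along the fingers, y is the line along which they close (so a half turn about z gives the same grasp; the last joint's range is limited). The gripper opens to 87 mm and grips with 3 to 60 N. Pads are 19 mm wide; open, the fingers measure 117 mm over their backs; the gripper's body (75 mm by 190 mm) begins 51 mm behind the grasp point.
Start: joints at [-1.34, 0.332, -0.065, 1.46, 0.022, 1.35, -0.088], TCP at [0.157, 0.605, 0.192] pointing down, gripper open.
Joint ranges: [-2.6, 2.6], [-0.5, 2.12], [-1.47, 1.34], [0.16, 2.42], [-1.27, 4.41], [0.06, 2.06], [-2.6, 2.6]. Speed limits (rad/s): [2.22, 2.22, 2.79, 2.79, 3.14, 3.14, 3.14].

INTERFACE

Orientations are given as a unit quaternion [x, y, z, w].
In Python, from bench import r gives the robot as it stands.
- The arm moves only by the tool apply_moves, never from a script. Its argument "steps" is a list of rows, each a list of 7 numbers: the turn, a rotation vector about the tool's x, y, z in rad, then the shift along the tool's x, y, z in mm, then the opening, from -1 (shut) to 1 (fully open). In form: [[ax, ay, az, x, y, z, claw], ...]. A call has 1 to 20 rows; each row is the pose to reach, as a shift and turn from the pose commanded when the call began, along the tool's axes at that moment; what a row does not reach only later rows make up. A row lasts 1/12 s, in which the tool goes at most 41.7 mm and 7.16 degrees, less where a joint would pass 70% of its speed; a pose out of reach is approached as far as the arm can. A call with a gripper value outside its range is refused whole. The fingers move at their own pace and stop on an object; "force" is the grip in N (left out, the last holds). Time passes only in rows, so rows that repeat a pose let the fingers close. It gives the time, the measured TCP pose, the force, the opening and the grip force at its end, in the units of the state.
- r.read_state(): the state, without advancing time (a new reading comes with each control period).
- r.camera(name): name is "scene" or "side" or "wrist"; returns a dict with "pixels" (480x640x3 uint8, red, green, blue), "z_map" (480x640 float32, m along the optical axis (not along the pixel's ray), 0 where there is no reading), "fovy" (degrees; the focal length in pixels is half the picture's height over the tangent of half this angle, whatever the lens; pixels are square), "cx", "cy" (the principal point, pixels), "position" and "orientation" of the camera in the world. Camera axes: x right, y down, z forward; pixel columns grow to the right and rows downward; lengths in m; the calibration is good to about 2 mm. A picture is of the moment at which its call begins.
- r.close_job(): hands the job in; it is judged then, once.
The state is a dict: "time": time; "joint_positions": joint angles; "joint_vel": joint speeds; "joint_torque": joint torques, N m; "ee_pos": TCP position; "eef_rot": TCP orientation; "ft_force": force on the tool from outside, world axes, zero at the start; "torque": the same for the moment, N m; "width": finger opening in m; "grip_force": force on a finger pad.
Only numpy, scipy, OpenCV 4.12 (cv2) and the standard library are available. Lean on these libraries where they do the work, as an engineer would, in place of code of your own. Each camera call takes 0.05 s, during which the arm holds its last target. There are 200 camera calls.

TASK

Extend the telescopic ring arm by one hole: press the spring button flush with the tube and, keeping it pressed, push the tube outwards (towards its ring) by the small cross rib beside the button until the button pops up through the next hole. Then take the loose lock clip and set it fully down astride the tube over the popped-up button, let go, and leave the other things where they are. Thumb pressure is enough everywhere: never force the arm.

Things in the scene. Friction and masses are not known exactly. Their poses are not given: they have to be found in the camera images.
- ring_stand: Fixed stand: grey base plate 12 mm thick, x -130 to +60, y -50 to +50 mm; slotted post (x -119 to -85 mm, 50 mm wide, 90 mm high) clamping a level steel bar on which the aluminium tube slides. Origin on the table straight below the spring button's axis; x = the way the tube extends (post towards ring), z up. Over 30 N from the robot on stand, tube or button spoils them.
- ring_tube (a joint): Extension of the square tube along the stand's x, m: 0 = first hole over the button (start), 0.045 = second hole (45 mm nearer the post) over it; 1 mm play. 32 x 32 mm, 138 mm long, wall 4 mm, 80 mm ring at its end. Its upper face is 58 to 74 mm above the table: the bar is clamped anew each time and this height is not measured, feel for it. Pushing it takes 3 to 5 N when free.
- rib_start (a point): Fixed point on the table, straight below the tube's cross rib at the start (tube at 0): middle of the rib's face that looks to the button, 11.5 mm outwards (+x) of the button's axis; axes as the stand's. The rib stands on the tube's upper face and moves with it: 28 mm wide, 6 mm thick along the tube, 7 mm high. Fingertips pressing the button can push the tube by this face.
- spring_button (a joint): How far the brass button is pressed, m: 0 = up, 0.0055 = flush with the upper face, about 0.0095 = under the wall. Round, 15 mm, cone head 5.5 mm high above the face; in 17 mm holes. Moves only down: 2 N at first, 4 N flush. Flush (within 1 mm), its cone lets the wall cam over it (side push 8 to 18 N); less pressed it blocks the tube. Flat fingertips stop on the upper face when it is flush.
- clip_grip (a point): Loose black lock clip, 60 g, 64 mm high, standing on its feet: two cheeks 36 mm apart inside (feet flared, 48 mm over all) joined by saddle bars, and an upright grip fin on top, 30 mm long in x, 10 mm thick in y (13 at its top edge), 22 to 64 mm above the feet. Point: centre line of the fin, 47 mm above the feet; x along the fin, z up. Fingertips must stay 23 mm above the feet (bars).
- clip_seat (a point): On the clip: middle of its saddle's underside, 14 mm above its feet, 33 mm below clip_grip, in a 20 mm long window for the button's head. Seated, this underside rests on the tube's upper face, cheeks down either side of the tube, fin along the tube (either way round), this point in the button's axis.
- dropper: Bystander: dropper bottle, 33 mm diameter, 94 mm high, origin at its foot.
- matchbox: Bystander: matchbox 35 x 52 x 15 mm, origin at its underside.
- petri: Bystander: shallow round dish 60 mm diameter, 14 mm high, origin at its underside.
There are look-alikes about, which are no part of the job. What is shaped like the part that bears clip_grip but purple or turquoise is not meant.

How it is judged:
By the outcome, as a careful person would: the job done as asked, in the order asked, and still so for the second after the job is handed in, with the robot touching nothing.
It also fails if it takes over 51 s, if anything falls off the work surface, if the arm or the gripper's body presses on something with over 40 N, if the wrist force passes 120 N, or if a joint passes its speed limit or range.

## Working session

There is one attempt and no reset: what is moved stays moved. The work goes in short steps, Python scripts to look and compute and a tool call to move; the robot and the scene stay as the last step left them, time stands still between calls to the robot, and variables do not carry over. Pictures are saved under pics/ and viewed, at most 13 in all, crops included, and the job is handed in when it is done.

Besides the shell and the picture viewer there is one more tool, called after "Emit:" by a JSON object that holds its "name" and its "arguments". apply_moves: Moves the arm, as the interface text tells. Its arguments: {"type":"object","properties":{"steps":{"type":"array","items":{"type":"array","items":{"type":"number"}}},"force":{"type":"number"}},"required":["steps"]}

```bash
ls; mkdir -p pics; cat > h.py <<'E'
import numpy as np, cv2
from bench import r
from scipy.spatial.transform import Rotation as R
def cam(n):
    c=r.camera(n); c['f']=240/np.tan(np.radians(c['fovy'])/2); c['R']=R.from_quat(c['orientation']).as_matrix(); return c
def cloud(c):
    v,u=np.mgrid[:480,:640]; z=c['z_map']
    p=np.stack([(u-c['cx'])/c['f']*z,(v-c['cy'])/c['f']*z,z],-1)
    return p@c['R'].T+np.array(c['position'])
def save(c,n,crop=None):
    im=c['pixels'][...,::-1]
    if crop: x0,y0,x1,y1,s=crop; im=cv2.resize(im[y0:y1,x0:x1],None,fx=s,fy=s,interpolation=cv2.INTER_CUBIC)
    cv2.imwrite('pics/'+n+'.png',im)
def ray(c,u,v,z):
    d=c['R']@np.array([(u-c['cx'])/c['f'],(v-c['cy'])/c['f'],1]); p=np.array(c['position']); return p+d*(z-p[2])/d[2]
def project(c,p):
    q=c['R'].T@(np.array(p)-c['position']); return q[:2]/q[2]*c['f']+[c['cx'],c['cy']]
E
python3 - <<'E'
from h import *
for n in('scene','side','wrist'):
    c=cam(n); save(c,n+'0'); print(n,c['position'],c['R'][:,2],c['f'],c['cx'],c['cy'])
s=r.read_state();print(s)
E
```

```text
pics
scene [ 0.24209795 -0.82420247  0.66747352] [ 0.30372856  0.61439264 -0.72819685] 433.81201465349307 312.50496856935524 245.47461605741208
side [0.53896417 0.4608395  0.41089366] [-0.06183122 -0.91842743 -0.39072748] 511.4654394175904 318.25683569441446 249.71003216635842
wrist [0.07946734 0.62497574 0.38299923] [ 0.27852927 -0.07313499 -0.95763914] 420.0875816380527 325.4097367515786 239.4852968256936
{'time': 0.15, 'joint_positions': array([-1.33961501,  0.33271461, -0.06471225,  1.46072892,  0.02161918,
        1.34992512, -0.08850702]), 'joint_vel': array([ 0.00021817, -0.00135452, -0.00028472, -0.00110837,  0.00119429,
        0.00117936, -0.0004179 ]), 'joint_torque': array([-1.65085730e-04, -6.23636413e+01,  2.40313302e-02, -3.90134704e+01,
       -6.12901663e-02,  3.74527706e-02,  1.18963094e-04]), 'ee_pos': array([0.15683595, 0.60466475, 0.19155362]), 'eef_rot': array([ 1.26537860e-01,  9.91961632e-01, -5.38636563e-04, -3.75438722e-05]), 'ft_force': array([ 0.27109798, -0.09844784,  0.14054487]), 'torque': array([0.01163588, 0.00926318, 0.02092056]), 'grip_force': 0.0, 'width': 0.08737418833550131}
```

View pics/scene0.png

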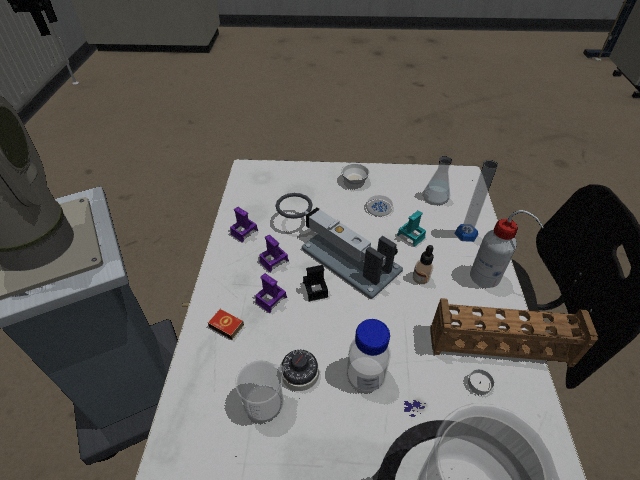

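View pics/side0.png

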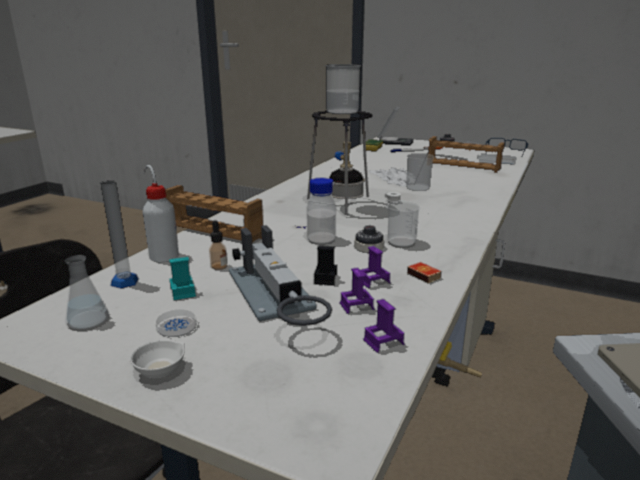

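The scene view shows the stand from (380,262) at its post to (294,207) at its ring, with the button near (340,229). Clip-shaped things are purple at (242,224), (272,253) and (269,293), turquoise at (413,229), and black at (316,283). By the description I choose the black one, which the side view shows at (326,265). Next comes a close crop and measurements.

```bash
python3 - <<'E'
from h import *
c=cam('scene'); save(c,'s1',(265,180,415,310,5)); P=cloud(c)
for u,v in [(340,229),(332,222),(316,270),(316,290),(350,255),(365,280),(320,240),(340,300)]: print(u,v,P[v,u].round(4), c['pixels'][v,u])
w=cam('side'); Q=cloud(w)
m=(Q[...,2]>0.01)
def blob(c,P,box,sel,name):
    x0,y0,x1,y1=box; k=np.zeros((480,640),bool); k[y0:y1,x0:x1]=1
    k&=sel&(c['z_map']>0); q=P[k]; print(name,len(q),q.min(0).round(4),q.max(0).round(4),np.median(q,0).round(4)); return q
for c_,P_,box,n in [(c,P,(295,258,335,305),'scene'),(w,Q,(308,240,345,290),'side')]:
    dark=c_['pixels'].max(-1)<60
    q=blob(c_,P_,box,dark&(P_[...,2]>0.004),'clip '+n)
    t=q[q[:,2]>0.03]; (ctr,sz,a)=cv2.minAreaRect((t[:,:2]*1000).astype(np.float32)); print('fin',ctr,sz,a,len(t),t[:,2].max())
    t=q[q[:,2]>0.058]; print('top',cv2.minAreaRect((t[:,:2]*1000).astype(np.float32)),len(t))
# base plate
for c_,P_ in((c,P),(w,Q)):
    k=(abs(P_[...,2]-0.012)<0.004)&(np.ptp(c_['pixels'].astype(int),axis=-1)<40)&(c_['pixels'].max(-1)<170)
    n,l,s,ce=cv2.connectedComponentsWithStats(k.astype(np.uint8))
    for i in np.argsort(-s[1:,4])[:3]+1:
        q=P_[l==i]; print('plate',s[i],ce[i].round(),cv2.minAreaRect((q[:,:2]*1000).astype(np.float32)))
E
```

```text
340 229 [ 0.5602 -0.3034  0.0682] [141 114  61]
332 222 [ 0.5594 -0.2723  0.0611] [153 160 165]
316 270 [ 0.472  -0.3726  0.0641] [14 16 16]
316 290 [ 0.4739 -0.3686 -0.0011] [102 102 103]
350 255 [ 0.5596 -0.3473  0.0355] [60 62 65]
365 280 [ 0.5654 -0.3978  0.0103] [49 59 61]
320 240 [ 0.5371 -0.2632  0.0108] [42 46 50]
340 300 [ 0.5035 -0.4105 -0.0008] [176 175 176]
clip scene 590 [ 0.449  -0.3941  0.0041] [ 0.5245 -0.3001  0.0654] [ 0.4693 -0.3726  0.0243]
fin (471.68408203125, -368.1728515625) (13.412405967712402, 31.085290908813477) 80.82523345947266 269 0.06543908033965429
top ((471.68408203125, -368.1728515625), (13.412405967712402, 31.085290908813477), 80.82523345947266) 105
clip side 700 [ 0.4497 -0.3886  0.004 ] [ 0.4923 -0.337   0.0665] [ 0.4714 -0.359   0.0263]
fin (470.69970703125, -362.1500549316406) (13.556877136230469, 27.992053985595703) 72.72840881347656 315 0.06649762262822367
top ((470.1349182128906, -362.4012756347656), (13.101040840148926, 27.340621948242188), 67.82547760009766) 85
plate [   0  197  102   99 3369] [ 60. 252.] ((24.59412384033203, -1.5423126220703125), (234.58555603027344, 185.06275939941406), 89.84548950195312)
plate [ 302  234  101   63 1863] [348. 265.] ((570.223388671875, -333.0106201171875), (101.00931549072266, 190.34095764160156), 19.646726608276367)
plate [431 333 147  33 439] [504. 354.] ((687.2836303710938, -637.9432373046875), (37.66017532348633, 235.14537048339844), 52.32535934448242)
plate [ 229  264   51   55 1360] [256. 292.] ((594.9541625976562, -318.3686218261719), (48.61053466796875, 188.3500518798828), 17.75053596496582)
plate [ 598  343   42   49 1127] [624. 360.] ((104.09183502197266, -78.66246032714844), (113.40895080566406, 48.309120178222656), 56.55569076538086)
plate [444 124 196  16 365] [545. 131.] ((-565.3493041992188, -1749.0633544921875), (40.35420227050781, 798.8272705078125), 60.33699035644531)
```

View pics/s1.png

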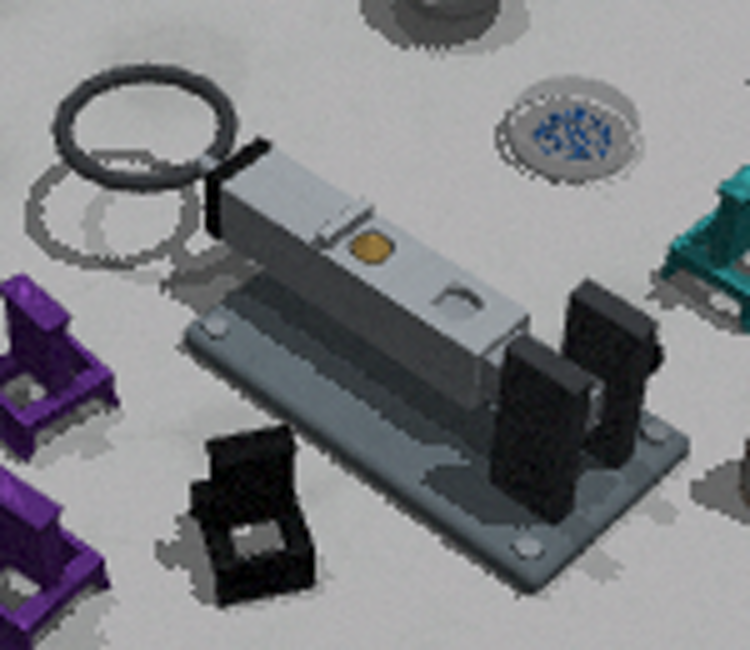

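The crop shows the black clip with its fin at crop (250,460), the brass button at (372,247) with the rib just outwards at (345,222), and the second hole at (460,297) towards the post. The clip choice holds. Now I work out the waypoints for a near look.

```bash
cat >> h.py <<'E'
def row(x,y,z,yaw,q=None,p=None):
    "row (rotvec, shift mm) from the present pose to TCP x,y,z (m), tool x at yaw deg, pointing down"
    s=r.read_state(); R0=R.from_quat(s['eef_rot'] if q is None else q); p0=s['ee_pos'] if p is None else p
    a=np.radians(yaw); X=np.array([np.cos(a),np.sin(a),0]); Z=np.array([0,0,-1.]); Y=np.cross(Z,X)
    R1=R.from_matrix(np.stack([X,Y,Z],1)); print((R0.inv()*R1).as_rotvec().round(4),(R0.inv().apply(np.array([x,y,z])-p0)*1000).round(1))
E
python3 - <<'E'
from h import *
row(.5,.3,.25,165);row(.55,0,.25,140);row(.53,-.31,.26,110)
E
```

```text
[-0.0006  0.      0.008 ] [-408.7 -208.9  -58.1]
[-5.000e-04  2.000e-04  4.443e-01] [-532.4 -486.8  -57.9]
[-5.000e-04  3.000e-04  9.679e-01] [-590.9 -791.9  -67.7]
```

Emit:
{"name": "apply_moves", "arguments": {"steps": [[0,0,0,-409,-209,-58,-1],[0,0,0,-409,-209,-58,-1],[0,0,0,-409,-209,-58,-1],[0,0,0,-409,-209,-58,-1],[0,0,0,-409,-209,-58,-1],[0,0,0,-409,-209,-58,-1],[0,0,0,-409,-209,-58,-1],[0,0,0,-409,-209,-58,-1],[0,0,0,-409,-209,-58,-1],[0,0,0.1,-409,-209,-58,-1],[0,0,0.44,-532,-487,-58,-1],[0,0,0.44,-532,-487,-58,-1],[0,0,0.44,-532,-487,-58,-1],[0,0,0.44,-532,-487,-58,-1],[0,0,0.97,-591,-792,-68,-1],[0,0,0.97,-591,-792,-68,-1],[0,0,0.97,-591,-792,-68,-1],[0,0,0.97,-591,-792,-68,-1],[0,0,0.97,-591,-792,-68,-1],[0,0,0.97,-591,-792,-68,-1]]}}

```text
time: 1.92
ee_pos: [0.5186, -0.0827, 0.2542]
eef_rot: [0.575, 0.818, 0.0, 0.0]
ft_force: [0.9, 0.3, 0.8]
width: 0.0004
grip_force: 0.0
```

```bash
python3 - <<'E'
from h import *
s=r.read_state();print(s['ee_pos'],s['eef_rot'],s['joint_positions'],s['time'])
row(.53,-.31,.26,110)
E
```

```text
[ 0.51863825 -0.08266108  0.25423576] [5.75447838e-01 8.17838364e-01 4.23426601e-04 1.32973476e-04] [-0.47391131  0.07291635  0.5823475   1.65339137 -0.04111612  1.42674741
  0.45758714] 1.9167
[ 0.0008 -0.0003 -0.0046] [-217.8  -66.1   -5.9]
```

Emit:
{"name": "apply_moves", "arguments": {"steps": [[0,0,0,-218,-66,-6,-1],[0,0,0,-218,-66,-6,-1],[0,0,0,-218,-66,-6,-1],[0,0,0,-218,-66,-6,-1],[0,0,0,-218,-66,-6,-1],[0,0,0,-218,-66,-6,-1],[0,0,0,-218,-66,-6,-1],[0,0,0,-218,-66,-6,-1],[0,0,0,-218,-66,-6,-1],[0,0,0,-218,-66,-6,-1]]}}

```text
time: 2.75
ee_pos: [0.5316, -0.3064, 0.2599]
eef_rot: [0.573, 0.819, 0.0, -0.0]
ft_force: [0.1, 1.0, 0.3]
width: 0.0003
grip_force: 0.0
```

```bash
python3 - <<'E'
from h import *
s=r.read_state();print(s['ee_pos'],s['eef_rot'],s['joint_positions'],s['time'])
c=cam('wrist'); save(c,'w1'); P=cloud(c); np.savez('w1',P=P,px=c['pixels'])
h=c['pixels']; hsv=cv2.cvtColor(h,cv2.COLOR_RGB2HSV)
k=(hsv[...,0]>12)&(hsv[...,0]<32)&(hsv[...,1]>90)&(P[...,2]>.03)&(c['z_map']>0)
n,l,st,ce=cv2.connectedComponentsWithStats(k.astype(np.uint8))
for i in np.argsort(-st[1:,4])[:3]+1: q=P[l==i];print('brass',st[i],ce[i].round(1),q.mean(0).round(4),q[:,2].max())
k=(abs(P[...,2]-0.012)<0.005)&(np.ptp(h.astype(int),axis=-1)<40)&(h.max(-1)<170)
n,l,st,ce=cv2.connectedComponentsWithStats(k.astype(np.uint8))
for i in np.argsort(-st[1:,4])[:3]+1: print('plate',st[i],cv2.minAreaRect((P[l==i][:,:2]*1000).astype(np.float32)))
k=(h.max(-1)<60)&(P[...,2]>.05)&(P[...,2]<.075)&(c['z_map']>0)
n,l,st,ce=cv2.connectedComponentsWithStats(k.astype(np.uint8))
for i in np.argsort(-st[1:,4])[:4]+1:
  q=P[l==i];print('dark',st[i],q.mean(0).round(4),cv2.minAreaRect((q[:,:2]*1000).astype(np.float32)))
E
```

```text
[ 0.53163639 -0.30644317  0.25985197] [ 5.73495964e-01  8.19208224e-01  4.81713833e-04 -1.83995920e-04] [-0.11774898  0.33080973  0.74334809  1.41849938 -0.22356927  1.4781626
  0.96827529] 2.75
brass [   48   402   462    37 10326] [296.9 425.9] [ 0.5203 -0.2928  0.3776] 0.39338058038352
brass [343 323   9  74 490] [347.6 359.6] [ 0.5246 -0.2762  0.3753] 0.38250215063854454
brass [300 323   9  74 477] [303.1 359.7] [ 0.5158 -0.2785  0.3768] 0.38204205259066437
plate [ 306  135   35  169 3578] ((540.763671875, -340.397216796875), (38.52064514160156, 187.63278198242188), 19.92290496826172)
plate [ 370  136   33  157 1014] ((601.498046875, -311.1699523925781), (27.946062088012695, 172.52395629882812), 18.957294464111328)
plate [584 214  49  52 523] ((832.1748046875, -248.18939208984375), (61.89201354980469, 29.000173568725586), 85.19617462158203)
dark [229 224  34  28 479] [ 0.4709 -0.3652  0.0614] ((470.6994934082031, -366.120361328125), (13.052351951599121, 31.77972412109375), 77.73381042480469)
dark [383 288  13  16 173] [ 0.6267 -0.3777  0.0559] ((627.528076171875, -379.1107177734375), (11.312840461730957, 16.35576820373535), 19.595056533813477)
dark [363 282  16  22 151] [ 0.6034 -0.3755  0.0623] ((602.8695678710938, -382.0622863769531), (24.68556022644043, 10.140033721923828), 81.60346221923828)
dark [473 279  31  11 101] [ 0.7126 -0.3301  0.0544] ((714.2196655273438, -327.9027099609375), (28.689647674560547, 11.348401069641113), 37.2851676940918)
```

View pics/w1.png

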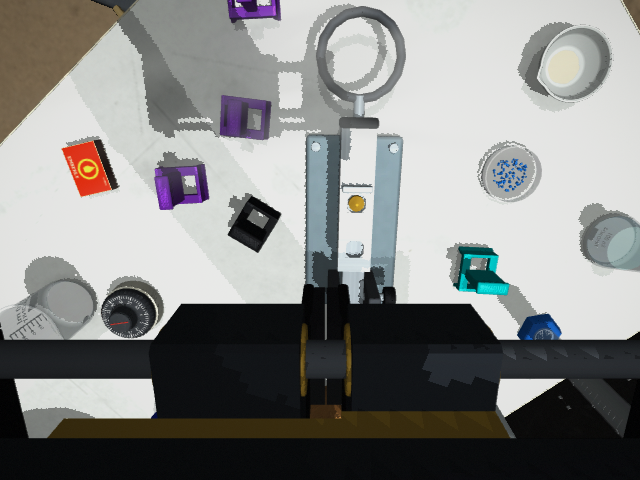

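The wrist view shows the button at (357,203), the rib just above it at (356,188), the second hole at (354,248), and the black clip at (254,223) with its fin on the lower left. The near purple clip is at (181,187) and the turquoise one at (480,268).

```bash
python3 - <<'E'
from h import *
c=cam('wrist'); P=cloud(c); h=c['pixels']; hsv=cv2.cvtColor(h,cv2.COLOR_RGB2HSV)
k=(hsv[...,0]>10)&(hsv[...,0]<35)&(hsv[...,1]>90); k[:190]=0;k[215:]=0;k[:,:340]=0;k[:,375:]=0
v,u=np.nonzero(k); print('brass',len(u),u.mean(),v.mean(),np.median(P[k],0), ray(c,u.mean(),v.mean(),.066))
t=P[205:240,345:370][...,2]; 
k=np.zeros((480,640),bool); k[140:270,335:385]=1; k&=(P[...,2]>.055)&(P[...,2]<.067); q=P[k]
print('tube',cv2.minAreaRect((q[:,:2]*1000).astype(np.float32)),np.percentile(q[:,2],[10,50,90]), [P[a,b].round(4) for a,b in((160,357),(225,357),(225,347),(175,365))])
# plate long edges: per-row extreme pixels, left and right
k=(abs(P[...,2]-0.012)<0.005)&(h.max(-1)<190); k[:,:300]=0;k[:,410:]=0
L=[];Rr=[]
for v in range(150,260):
    u=np.nonzero(k[v])[0]; L.append(ray(c,u.min()-.5,v,.012)[:2]); Rr.append(ray(c,u.max()+.5,v,.012)[:2])
for e in(L,Rr):
    l=cv2.fitLine(np.float32(e),cv2.DIST_HUBER,0,1e-3,1e-3).ravel(); print('edge',l, np.degrees(np.arctan2(l[1],l[0])))
s=cam('scene');hs=cv2.cvtColor(s['pixels'],cv2.COLOR_RGB2HSV);k=(hs[...,0]>10)&(hs[...,0]<35)&(hs[...,1]>90);k[:220]=0;k[238:]=0;k[:,:325]=0;k[:,350:]=0
v,u=np.nonzero(k); print('scene brass',len(u),u.mean(),v.mean(),ray(s,u.mean(),v.mean(),.066))
E
```

```text
brass 198 355.95959595959596 202.94949494949495 [ 0.55818299 -0.29696842  0.06563879] [ 0.55820755 -0.29707389  0.066     ]
tube ((560.1533203125, -301.72454833984375), (32.146263122558594, 124.91387176513672), 18.8994197845459) [0.06184807 0.06345583 0.06456993] [array([ 0.5449, -0.2599,  0.0646]), array([ 0.5674, -0.3173,  0.0626]), array([ 0.5584, -0.3205,  0.0628]), array([ 0.5569, -0.2702,  0.0637])]
edge [ 0.32900906 -0.94432676  0.5156882  -0.32544425] -70.79136
edge [ 0.32416788 -0.94599956  0.60908395 -0.2930663 ] -71.08483
scene brass 31 339.0 229.0 [ 0.55959858 -0.30064139  0.066     ]
```

Two views agree: the button axis is at about (0.558, -0.299), the yaw is 109.0°, and the upper face is at about 63 mm, which is within 58 to 74. I go above the button, 1 mm towards the post side.

```bash
python3 - <<'E'
from h import *
row(.5592,-.2998,.085,109)
E
```

```text
[ 0.0007 -0.0005  0.0173] [ -2.9  28.3 175.1]
```

Emit:
{"name": "apply_moves", "arguments": {"steps": [[0.0007,-0.0005,0.0173,-2.9,28.3,40,-1],[0.0007,-0.0005,0.0173,-2.9,28.3,80,-1],[0.0007,-0.0005,0.0173,-2.9,28.3,120,-1],[0.0007,-0.0005,0.0173,-2.9,28.3,150,-1],[0.0007,-0.0005,0.0173,-2.9,28.3,170,-1],[0.0007,-0.0005,0.0173,-2.9,28.3,175,-1],[0.0007,-0.0005,0.0173,-2.9,28.3,175,-1],[0.0007,-0.0005,0.0173,-2.9,28.3,175,-1],[0.0007,-0.0005,0.0173,-2.9,28.3,175,-1]]}}

```text
time: 3.65
ee_pos: [0.5598, -0.3017, 0.0871]
eef_rot: [0.581, 0.814, 0.0, 0.001]
ft_force: [0.3, 0.4, -0.1]
width: 0.0003
grip_force: 0.0
```

```bash
python3 - <<'E'
from h import *
print(r.read_state()['ft_force'])
row(.5592,-.2998,.070,109)
E
```

```text
[ 0.34824554  0.36885207 -0.1106331 ]
[ 0.0018  0.0024 -0.0017] [ 2.  -0.  17.1]
```

Emit:
{"name": "apply_moves", "arguments": {"steps": [[0,0,0,0,0,4,-1],[0,0,0,0,0,8,-1],[0,0,0,0,0,12,-1],[0,0,0,0,0,12,-1],[0,0,0,0,0,12,-1],[0,0,0,0,0,12,-1]]}}

```text
time: 4.15
ee_pos: [0.5587, -0.3013, 0.0729]
eef_rot: [0.582, 0.814, -0.0, -0.0]
ft_force: [0.1, -0.4, 0.0]
width: 0.0004
grip_force: 0.0
```

Emit:
{"name": "apply_moves", "arguments": {"steps": [[0,0,0,0,0,1,-1],[0,0,0,0,0,2,-1],[0,0,0,0,0,3,-1],[0,0,0,0,0,4,-1],[0,0,0,0,0,4,-1],[0,0,0,0,0,4,-1]]}}

```text
time: 4.65
ee_pos: [0.5586, -0.3012, 0.0688]
eef_rot: [0.581, 0.814, -0.0, -0.0]
ft_force: [-0.7, -0.7, -0.0]
width: 0.0006
grip_force: 0.0
```

Emit:
{"name": "apply_moves", "arguments": {"steps": [[0,0,0,0,0,1,-1],[0,0,0,0,0,2,-1],[0,0,0,0,0,2,-1],[0,0,0,0,0,2,-1]]}}

```text
time: 4.98
ee_pos: [0.5586, -0.3012, 0.0668]
eef_rot: [0.581, 0.814, -0.0, -0.0]
ft_force: [0.4, 0.5, 0.6]
width: 0.0004
grip_force: 0.0
```

Emit:
{"name": "apply_moves", "arguments": {"steps": [[0,0,0,0,0,1,-1],[0,0,0,0,0,2,-1],[0,0,0,0,0,2,-1],[0,0,0,0,0,2,-1]]}}

```text
time: 5.32
ee_pos: [0.5586, -0.3012, 0.0648]
eef_rot: [0.582, 0.814, -0.0, -0.0]
ft_force: [-1.1, -0.5, 0.0]
width: 0.0002
grip_force: 0.0
```

Emit:
{"name": "apply_moves", "arguments": {"steps": [[0,0,0,0,0,1,-1],[0,0,0,0,0,1,-1],[0,0,0,0,0,1,-1]]}}

```text
time: 5.57
ee_pos: [0.5586, -0.3012, 0.0638]
eef_rot: [0.581, 0.814, -0.0, -0.0]
ft_force: [-1.2, 1.0, 1.0]
width: 0.0002
grip_force: 0.0
```

Emit:
{"name": "apply_moves", "arguments": {"steps": [[0,0,0,0,0,1,-1],[0,0,0,0,0,1,-1],[0,0,0,0,0,1,-1]]}}

```text
time: 5.82
ee_pos: [0.5586, -0.3012, 0.0628]
eef_rot: [0.581, 0.814, -0.0, -0.0]
ft_force: [-0.5, 0.0, 0.1]
width: 0.0006
grip_force: 0.0
```

Emit:
{"name": "apply_moves", "arguments": {"steps": [[0,0,0,0,0,1,-1],[0,0,0,0,0,1,-1],[0,0,0,0,0,1,-1]]}}

```text
time: 6.07
ee_pos: [0.5586, -0.3012, 0.0618]
eef_rot: [0.582, 0.814, -0.0, -0.0]
ft_force: [-0.8, 0.4, 0.3]
width: 0.0007
grip_force: 0.0
```

```bash
python3 - <<'E'
from h import *
print(r.read_state()['ft_force'])
c=cam('side'); save(c,'sd2',(220,200,360,310,5))
E
```

```text
[-0.81133782  0.38535365  0.3220419 ]
```

View pics/sd2.png

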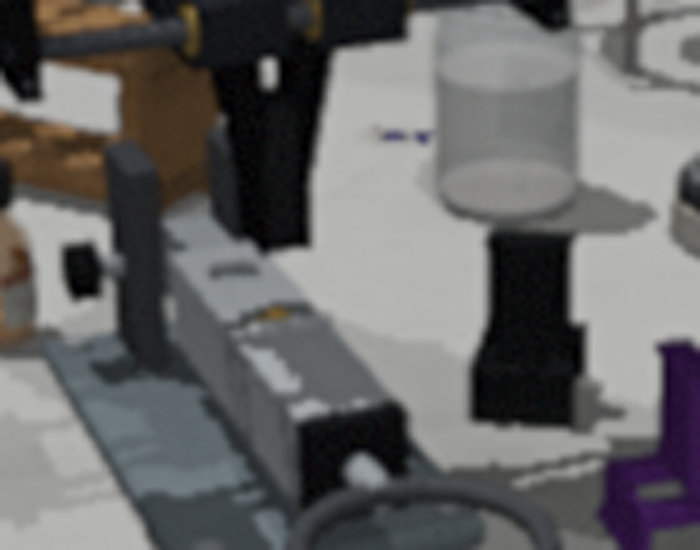

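The side crop shows the finger tips at crop (285,245), that is pixel (277,249), and the button at crop (275,313), pixel (275,263). The tips look clear of the button. I check by projection.

```bash
python3 - <<'E'
from h import *
s=r.read_state();T=s['ee_pos'];print(T)
c=cam('side');w=cam('scene');P=cloud(c);W=cloud(w)
print('TCP in side',project(c,T),'button',project(c,[.558,-.299,.067]),'TCP in scene',project(w,T))
print('side depth at button px',P[263,275],'ray',ray(c,275,262.6,.067))
for v in(245,247,248,249,250): print(v,[P[v,u].round(3) for u in (272,275,278,281)])
save(w,'s2',(290,170,390,260,7))
E
```

```text
[ 0.55864129 -0.30122796  0.06188163]
TCP in side [274.89467788 264.88039174] button [275.16910066 262.57756065] TCP in scene [338.64246908 230.82390929]
side depth at button px [ 0.55817819 -0.2942452   0.06841212] ray [ 0.55827326 -0.29893077  0.067     ]
245 [array([ 0.562, -0.287,  0.103]), array([ 0.557, -0.289,  0.102]), array([ 0.552, -0.29 ,  0.101]), array([ 0.548, -0.293,  0.1  ])]
247 [array([ 0.562, -0.288,  0.099]), array([ 0.557, -0.292,  0.097]), array([ 0.552, -0.29 ,  0.098]), array([ 0.548, -0.293,  0.097])]
248 [array([ 0.562, -0.287,  0.098]), array([ 0.557, -0.291,  0.096]), array([ 0.552, -0.29 ,  0.096]), array([ 0.548, -0.292,  0.095])]
249 [array([ 0.562, -0.288,  0.096]), array([ 0.557, -0.291,  0.094]), array([ 0.552, -0.29 ,  0.095]), array([ 0.548, -0.292,  0.094])]
250 [array([ 0.562, -0.286,  0.095]), array([ 0.563, -0.507,  0.001]), array([ 0.556, -0.503,  0.003]), array([ 0.55 , -0.507,  0.001])]
```

View pics/s2.png

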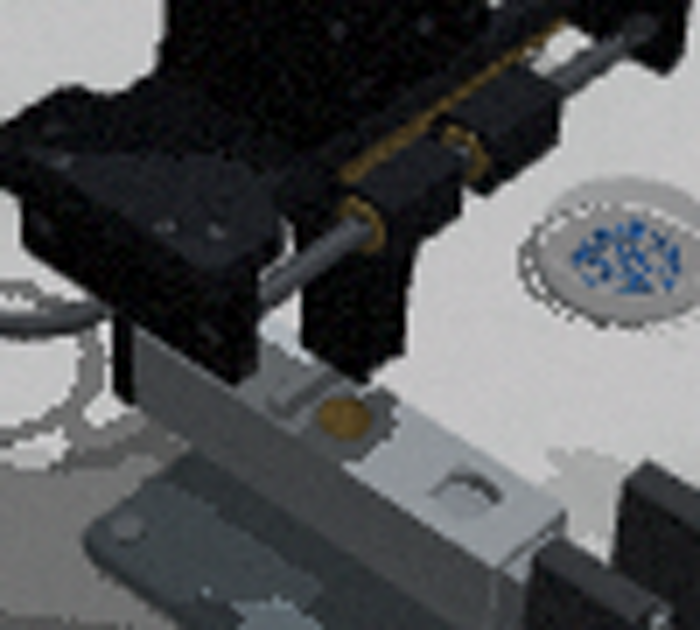

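Both views show the tips about 30 mm above the button (depth reads about 0.094) while the TCP reads 0.062. The real tips therefore sit about 32 mm behind the stated TCP, and sideways they are right. I go on down by feel.

Emit:
{"name": "apply_moves", "arguments": {"steps": [[0,0,0,0,0,4,-1],[0,0,0,0,0,8,-1],[0,0,0,0,0,12,-1],[0,0,0,0,0,16,-1],[0,0,0,0,0,18,-1],[0,0,0,0,0,18,-1],[0,0,0,0,0,18,-1]]}}

```text
time: 6.8
ee_pos: [0.5585, -0.3013, 0.0437]
eef_rot: [0.582, 0.814, -0.0, -0.0]
ft_force: [-0.6, 0.1, -0.7]
width: 0.0007
grip_force: 0.0
```

```bash
python3 - <<'E'
from h import *
s=r.read_state();T=s['ee_pos'];print(T,s['ft_force'])
c=cam('side');P=cloud(c); w=cam('scene');W=cloud(w)
for Q,n,C in((P,'side',[.5586,-.3012]),(W,'scene',[.5586,-.3012])):
    k=(np.hypot(Q[...,0]-C[0],Q[...,1]-C[1])<.02)&(Q[...,2]>.07)&(Q[...,2]<.11)
    q=Q[k]; print(n,len(q),np.percentile(q[:,2],[0,1,3,10]).round(4),q.mean(0).round(4),q.min(0).round(3),q.max(0).round(3))
E
```

```text
[ 0.55853394 -0.3012526   0.04371944] [-0.56587842  0.05068415 -0.66720309]
side 321 [0.0701 0.0706 0.0717 0.0771] [ 0.5569 -0.2915  0.0919] [ 0.544 -0.307  0.07 ] [ 0.571 -0.281  0.11 ]
scene 185 [0.0705 0.0707 0.0711 0.0764] [ 0.5569 -0.3074  0.0905] [ 0.544 -0.316  0.07 ] [ 0.573 -0.284  0.11 ]
```

Emit:
{"name": "apply_moves", "arguments": {"steps": [[0,0,0,0,0,1,-1],[0,0,0,0,0,2,-1],[0,0,0,0,0,3,-1],[0,0,0,0,0,3,-1],[0,0,0,0,0,3,-1]]}}

```text
time: 7.32
ee_pos: [0.5586, -0.3012, 0.0408]
eef_rot: [0.581, 0.814, -0.0, -0.0]
ft_force: [-0.5, 0.3, 0.1]
width: -0.0
grip_force: 0.0
```

Emit:
{"name": "apply_moves", "arguments": {"steps": [[0,0,0,0,0,1,-1],[0,0,0,0,0,2,-1],[0,0,0,0,0,2,-1],[0,0,0,0,0,2,-1]]}}

```text
time: 7.65
ee_pos: [0.5588, -0.3013, 0.039]
eef_rot: [0.581, 0.814, -0.0, 0.0]
ft_force: [0.5, 0.2, 2.5]
width: 0.0004
grip_force: 1.1
```

Emit:
{"name": "apply_moves", "arguments": {"steps": [[0,0,0,0,0,1,-1],[0,0,0,0,0,2,-1],[0,0,0,0,0,2,-1],[0,0,0,0,0,2,-1]]}}

```text
time: 7.98
ee_pos: [0.5587, -0.3013, 0.037]
eef_rot: [0.582, 0.814, -0.0, 0.0]
ft_force: [0.7, 0.1, 3.1]
width: 0.0005
grip_force: 1.5
```

Emit:
{"name": "apply_moves", "arguments": {"steps": [[0,0,0,0,0,1,-1],[0,0,0,0,0,1.5,-1],[0,0,0,0,0,1.5,-1],[0,0,0,0,0,1.5,-1]]}}

```text
time: 8.32
ee_pos: [0.5587, -0.3013, 0.0355]
eef_rot: [0.581, 0.814, -0.0, 0.0]
ft_force: [-0.9, -0.1, 3.5]
width: 0.0008
grip_force: 1.7
```

Emit:
{"name": "apply_moves", "arguments": {"steps": [[0,0,0,0,0,1,-1],[0,0,0,0,0,1,-1],[0,0,0,0,0,1,-1]]}}

```text
time: 8.57
ee_pos: [0.5588, -0.3013, 0.0347]
eef_rot: [0.581, 0.814, -0.0, 0.0]
ft_force: [0.6, 0.2, 5.5]
width: 0.0005
grip_force: 2.8
```

Emit:
{"name": "apply_moves", "arguments": {"steps": [[0,0,0,0,0,0.5,-1],[0,0,0,0,0,0.5,-1],[0,0,0,0,0,0.5,-1]]}}

```text
time: 8.82
ee_pos: [0.5588, -0.3014, 0.0345]
eef_rot: [0.582, 0.814, -0.0, 0.0]
ft_force: [-1.7, 1.5, 9.3]
width: 0.0007
grip_force: 4.6
```

The tips rest on the upper face with the button flush: about 9 N, with almost no further travel. Now I push outwards along tool x.

Emit:
{"name": "apply_moves", "arguments": {"steps": [[0,0,0,1,0,0,-1],[0,0,0,2,0,0,-1],[0,0,0,3,0,0,-1],[0,0,0,4,0,0,-1],[0,0,0,4,0,0,-1]]}}

```text
time: 9.23
ee_pos: [0.5579, -0.2987, 0.0346]
eef_rot: [0.582, 0.813, -0.001, 0.001]
ft_force: [2.0, -2.6, 5.8]
width: 0.0003
grip_force: 2.8
```

Emit:
{"name": "apply_moves", "arguments": {"steps": [[0,0,0,0.5,0,0,-1],[0,0,0,1,0,0,-1],[0,0,0,1,0,0,-1]]}}

```text
time: 9.48
ee_pos: [0.5576, -0.2979, 0.0347]
eef_rot: [0.582, 0.813, -0.001, 0.001]
ft_force: [0.9, -2.9, 5.1]
width: 0.0009
grip_force: 2.8
```

Emit:
{"name": "apply_moves", "arguments": {"steps": [[0,0,0,0.5,0,0.2,-1],[0,0,0,1,0,0.3,-1],[0,0,0,1.5,0,0.3,-1],[0,0,0,1.5,0,0.3,-1]]}}

```text
time: 9.82
ee_pos: [0.5572, -0.2967, 0.0346]
eef_rot: [0.582, 0.813, -0.001, 0.002]
ft_force: [0.1, -3.5, 7.3]
width: 0.0002
grip_force: 3.6
```

Emit:
{"name": "apply_moves", "arguments": {"steps": [[0,0,0,0.5,0,0,-1],[0,0,0,1,0,0,-1],[0,0,0,1,0,0,-1]]}}

```text
time: 10.07
ee_pos: [0.5569, -0.2959, 0.0346]
eef_rot: [0.582, 0.813, -0.001, 0.002]
ft_force: [1.0, -3.5, 7.1]
width: 0.0002
grip_force: 3.6
```

Emit:
{"name": "apply_moves", "arguments": {"steps": [[0,0,0,0.5,0,0,-1],[0,0,0,1,0,0,-1],[0,0,0,1,0,0,-1]]}}

```text
time: 10.32
ee_pos: [0.5567, -0.2954, 0.0346]
eef_rot: [0.582, 0.813, -0.001, 0.002]
ft_force: [2.2, -5.2, 5.7]
width: 0.0004
grip_force: 3.9
```

Emit:
{"name": "apply_moves", "arguments": {"steps": [[0,0,0,0.5,0,0,-1],[0,0,0,1,0,0,-1],[0,0,0,1,0,0,-1]]}}

```text
time: 10.57
ee_pos: [0.5565, -0.2949, 0.0346]
eef_rot: [0.582, 0.813, -0.001, 0.002]
ft_force: [3.8, -7.6, 3.4]
width: 0.0005
grip_force: 4.7
```

```bash
python3 - <<'E'
from h import *
c=cam('side'); save(c,'sd3',(240,220,330,300,7))
E
```

```text
(no output)
```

View pics/sd3.png

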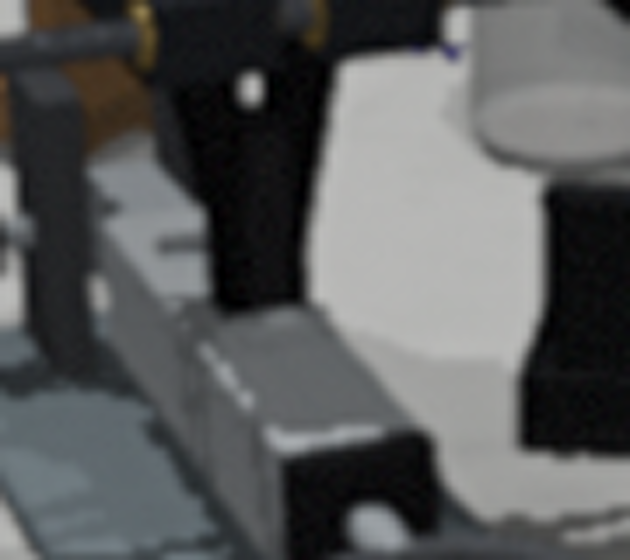

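The side crop shows the tips seated on the tube against the rib, at crop (260,300). The side push is now 8.5 N. I keep the downward press and go on.

Emit:
{"name": "apply_moves", "arguments": {"steps": [[0,0,0,0.5,0,0.3,-1],[0,0,0,1,0,0.5,-1],[0,0,0,1,0,0.5,-1]]}}

```text
time: 10.87
ee_pos: [0.5564, -0.2946, 0.0345]
eef_rot: [0.582, 0.813, -0.001, 0.003]
ft_force: [2.4, -9.1, 5.5]
width: 0.0003
grip_force: 5.5
```

Emit:
{"name": "apply_moves", "arguments": {"steps": [[0,0,0,0.5,0,0.2,-1],[0,0,0,1,0,0.3,-1],[0,0,0,1,0,0.3,-1]]}}

```text
time: 11.12
ee_pos: [0.5563, -0.2942, 0.0345]
eef_rot: [0.582, 0.813, -0.001, 0.003]
ft_force: [3.9, -9.4, 6.2]
width: 0.0007
grip_force: 6.0
```

Emit:
{"name": "apply_moves", "arguments": {"steps": [[0,0,0,0.7,0,0.2,-1],[0,0,0,1.4,0,0.4,-1],[0,0,0,2,0,0.6,-1],[0,0,0,2,0,0.6,-1]]}}

```text
time: 11.45
ee_pos: [0.5559, -0.293, 0.0345]
eef_rot: [0.582, 0.813, -0.002, 0.004]
ft_force: [3.9, -9.9, 10.6]
width: 0.0004
grip_force: 6.9
```

Emit:
{"name": "apply_moves", "arguments": {"steps": [[0,0,0,0.7,0,0.1,-1],[0,0,0,1.4,0,0.2,-1],[0,0,0,2,0,0.3,-1],[0,0,0,2,0,0.3,-1]]}}

```text
time: 11.78
ee_pos: [0.5555, -0.2917, 0.0345]
eef_rot: [0.582, 0.813, -0.002, 0.005]
ft_force: [4.0, -11.4, 10.7]
width: 0.0003
grip_force: 7.7
```

Emit:
{"name": "apply_moves", "arguments": {"steps": [[0,0,0,0.7,0,0,-1],[0,0,0,1.4,0,0,-1],[0,0,0,2,0,0,-1],[0,0,0,2,0,0,-1]]}}

```text
time: 12.12
ee_pos: [0.5538, -0.2866, 0.0342]
eef_rot: [0.582, 0.813, -0.0, 0.002]
ft_force: [-3.1, -1.3, 19.3]
width: 0.0004
grip_force: 10.7
```

Emit:
{"name": "apply_moves", "arguments": {"steps": [[0,0,0,0.7,0,0.1,-1],[0,0,0,1.4,0,0.2,-1],[0,0,0,2,0,0.2,-1],[0,0,0,2,0,0.2,-1]]}}

```text
time: 12.45
ee_pos: [0.5534, -0.2855, 0.0342]
eef_rot: [0.582, 0.813, -0.001, 0.003]
ft_force: [-2.4, -4.0, 19.0]
width: 0.0006
grip_force: 11.0
```

The tube has cammed over the button: the side force fell to 3 to 4 N. The downward force is 19 N, so I ease off and slide on.

Emit:
{"name": "apply_moves", "arguments": {"steps": [[0,0,0,1,0,-0.7,-1],[0,0,0,3,0,-1.2,-1],[0,0,0,6,0,-1.2,-1],[0,0,0,9,0,-1.2,-1],[0,0,0,12,0,-1.2,-1],[0,0,0,12,0,-1.2,-1]]}}

```text
time: 12.95
ee_pos: [0.5489, -0.2726, 0.0343]
eef_rot: [0.582, 0.813, -0.0, 0.001]
ft_force: [-3.2, -1.2, 15.0]
width: 0.0004
grip_force: 8.4
```

Emit:
{"name": "apply_moves", "arguments": {"steps": [[0,0,0,3,0,0,-1],[0,0,0,6,0,0,-1],[0,0,0,9,0,0,-1],[0,0,0,9,0,0,-1]]}}

```text
time: 13.28
ee_pos: [0.546, -0.2641, 0.0343]
eef_rot: [0.582, 0.813, -0.0, 0.001]
ft_force: [-2.3, -0.4, 13.4]
width: 0.0004
grip_force: 8.5
```

```bash
python3 - <<'E'
from h import *
w=cam('scene');W=cloud(w);h=w['pixels']
print(r.read_state()['ee_pos'])
save(w,'s3',(270,160,390,260,6))
E
```

```text
[ 0.54598155 -0.26405769  0.03427703]
```

View pics/s3.png

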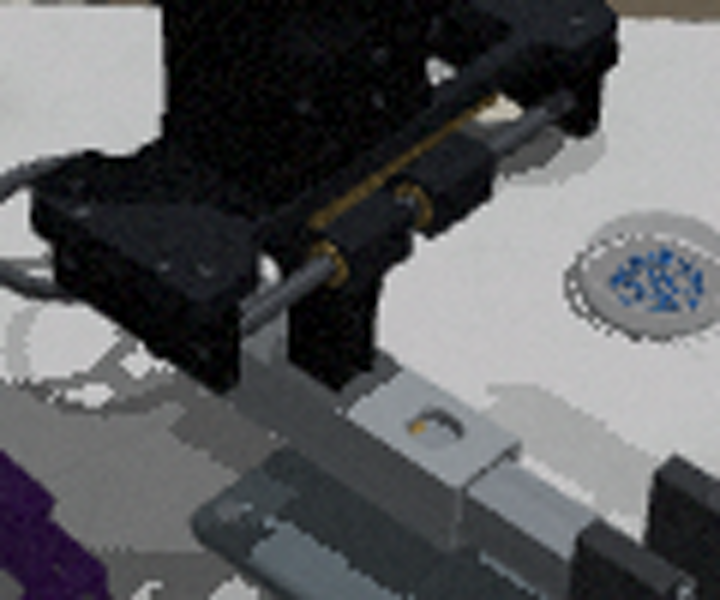

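The scene crop shows the tube moved out and brass just appearing in the second hole at crop (418,428). About 10 mm remain, so I go on slowly.

Emit:
{"name": "apply_moves", "arguments": {"steps": [[0,0,0,2,0,-0.3,-1],[0,0,0,4,0,-0.5,-1],[0,0,0,6,0,-0.5,-1],[0,0,0,6,0,-0.5,-1]]}}

```text
time: 13.67
ee_pos: [0.5437, -0.2574, 0.0343]
eef_rot: [0.582, 0.814, -0.0, 0.0]
ft_force: [-3.7, 3.3, 12.9]
width: 0.0005
grip_force: 6.8
```

Emit:
{"name": "apply_moves", "arguments": {"steps": [[0,0,0,1,0,0,-1],[0,0,0,2,0,0,-1],[0,0,0,2,0,0,-1]]}}

```text
time: 13.92
ee_pos: [0.5433, -0.2562, 0.0343]
eef_rot: [0.582, 0.813, -0.0, 0.001]
ft_force: [-1.9, -1.1, 9.5]
width: 0.0002
grip_force: 6.8
```

Emit:
{"name": "apply_moves", "arguments": {"steps": [[0,0,0,0.7,0,0,-1],[0,0,0,1.2,0,0,-1],[0,0,0,1.2,0,0,-1]]}}

```text
time: 14.17
ee_pos: [0.5429, -0.2552, 0.0343]
eef_rot: [0.582, 0.813, -0.0, 0.001]
ft_force: [-1.0, -1.6, 10.3]
width: 0.0005
grip_force: 6.9
```

```bash
cat > b.py <<'E'
from h import *
w=cam('scene');W=cloud(w);h=w['pixels']; hs=cv2.cvtColor(h,cv2.COLOR_RGB2HSV)
k=(hs[...,0]>10)&(hs[...,0]<35)&(hs[...,1]>90);k[:222]=0;k[240:]=0;k[:,:330]=0;k[:,355:]=0
v,u=np.nonzero(k); print('brass px',len(u),u.mean(),v.mean(), 'z',np.percentile(W[k][:,2],[10,50,90]).round(4), r.read_state()['ft_force'])
E
python3 b.py
```

```text
brass px 31 339.0 229.0 z [0.0643 0.0654 0.0691] [-2.42732124 -0.60885867 11.24882079]
```

Emit:
{"name": "apply_moves", "arguments": {"steps": [[0,0,0,0.7,0,0,-1],[0,0,0,1,0,0,-1],[0,0,0,1,0,0,-1]]}}

```text
time: 14.47
ee_pos: [0.5428, -0.2548, 0.0344]
eef_rot: [0.582, 0.813, -0.001, 0.001]
ft_force: [0.2, -3.4, 9.3]
width: 0.0002
grip_force: 7.0
```

Emit:
{"name": "apply_moves", "arguments": {"steps": [[0,0,0,0.7,0,0,-1],[0,0,0,1,0,0,-1],[0,0,0,1,0,0,-1]]}}

```text
time: 14.72
ee_pos: [0.5427, -0.2547, 0.0344]
eef_rot: [0.582, 0.813, -0.001, 0.002]
ft_force: [1.5, -6.1, 6.4]
width: 0.0005
grip_force: 7.1
```

```bash
python3 b.py
```

```text
brass px 30 338.93333333333334 228.93333333333334 z [0.0639 0.0659 0.0682] [ 1.75596971 -6.45381769  7.3652348 ]
```

The tube no longer moves, the push force is rising, and the button is fully visible again at (339,229): it is locked in the second hole. I release the push and lift.

Emit:
{"name": "apply_moves", "arguments": {"steps": [[0,0,0,-3,0,-1,-1],[0,0,0,-4,0,-8,-1],[0,0,0,-4,0,-40,-1],[0,0,0,-4,0,-60,0],[0,0,0,-4,0,-60,0],[0,0,0,-4,0,-60,0]]}}

```text
time: 15.27
ee_pos: [0.5437, -0.256, 0.0943]
eef_rot: [0.581, 0.814, 0.0, 0.001]
ft_force: [0.5, 0.3, -1.8]
width: 0.0135
grip_force: 0.0
```

```bash
python3 b.py; python3 - <<'E'
from h import *
s=r.read_state(); print(s['ee_pos'],s['joint_positions'],s['width'])
row(.4707,-.366,.085,167.5)
E
```

```text
brass px 31 339.0 229.0 z [0.0635 0.0654 0.0688] [-1.06565535 -0.5381699  -1.09510985]
[ 0.54306646 -0.25565145  0.09312684] [-0.18725006  0.41245347  0.69596384  1.68242059 -0.28478836  1.1513398
  0.91483799] 0.01701465398888177
[-6.0000e-04 -5.0000e-04 -1.0226e+00] [ -80.9 -104.2    8.2]
```

Emit:
{"name": "apply_moves", "arguments": {"steps": [[0,0,-0.12,-20,-26,0,0],[0,0,-0.24,-40,-52,0,0],[0,0,-0.36,-60,-78,0,0],[0,0,-0.48,-81,-104,8,0],[0,0,-0.6,-81,-104,8,0],[0,0,-0.72,-81,-104,8,0],[0,0,-0.84,-81,-104,8,0],[0,0,-0.96,-81,-104,8,0],[0,0,-1.022,-81,-104,8,0],[0,0,-1.022,-81,-104,8,0],[0,0,-1.022,-81,-104,8,0],[0,0,-1.022,-81,-104,8,0]]}}

```text
time: 16.32
ee_pos: [0.4706, -0.3661, 0.0848]
eef_rot: [0.111, 0.994, -0.0, -0.001]
ft_force: [-0.2, 0.1, 0.6]
width: 0.0433
grip_force: 0.0
```

```bash
python3 - <<'E'
from h import *
s=r.read_state(); print(s['ee_pos'],s['joint_positions'],s['width'])
for n in('wrist','scene','side'):
    c=cam(n);P=cloud(c);h=c['pixels']
    k=(h.max(-1)<70)&(P[...,2]>.05)&(P[...,2]<.068)&(c['z_map']>0)&(abs(P[...,0]-.471)<.03)&(abs(P[...,1]+.366)<.03)
    q=P[k]; print(n,len(q))
    if len(q)>20: print(q.mean(0).round(4),cv2.minAreaRect((q[:,:2]*1000).astype(np.float32)))
    if n=='wrist': save(c,'w2')
row(.4707,-.366,0.0,167.5)
E
```

```text
[ 0.47064784 -0.36606834  0.084779  ] [ 0.14786579  0.38247917  0.541027    1.69492486 -0.21366535  1.12488578
  2.09917717] 0.0433213345880013
wrist 1340
[ 0.4689 -0.3664  0.0624] ((470.20697021484375, -366.8592224121094), (12.518232345581055, 32.02227783203125), 77.62490844726562)
scene 150
[ 0.4712 -0.3694  0.06  ] ((471.94879150390625, -368.0745544433594), (13.03014087677002, 31.098554611206055), 77.42930603027344)
side 160
[ 0.471  -0.3615  0.0593] ((470.7939453125, -364.8614196777344), (15.157565116882324, 28.76066780090332), 77.27752685546875)
[-0.0007 -0.0008 -0.002 ] [ 0.2  0.2 85.2]
```

View pics/w2.png

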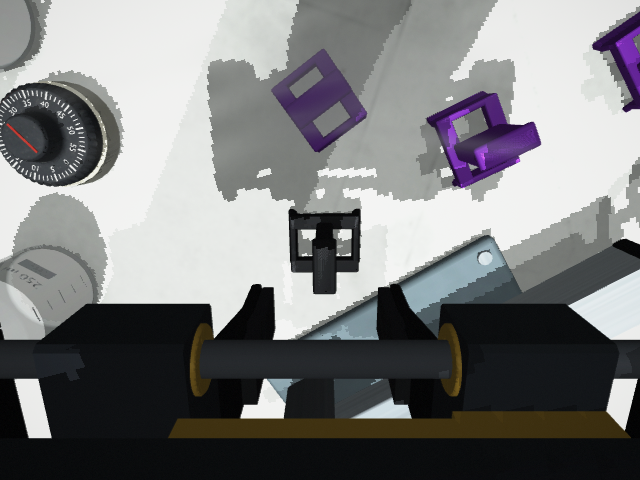

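The wrist view shows the black clip's fin upright at (324,260), squarely between the fingers at (265,345) and (390,345). The three views agree on the fin at (0.471, -0.367). I lower and grip.

Emit:
{"name": "apply_moves", "arguments": {"steps": [[0,0,0,0,0,25,0],[0,0,0,0,0,50,0],[0,0,0,0,0,65,0],[0,0,0,0,0,75,0],[0,0,0,0,0,80,0],[0,0,0,0,0,84,0],[0,0,0,0,0,84,0],[0,0,0,0,0,84,0]]}}

```text
time: 17.13
ee_pos: [0.4714, -0.3668, 0.0022]
eef_rot: [0.109, 0.994, -0.001, 0.0]
ft_force: [-0.9, -0.4, 0.7]
width: 0.0435
grip_force: 0.0
```

Emit:
{"name": "apply_moves", "arguments": {"steps": [[0,0,0,0,0,0,-1],[0,0,0,0,0,0,-1],[0,0,0,0,0,0,-1],[0,0,0,0,0,0,-1],[0,0,0,0,0,0,-1],[0,0,0,0,0,0,-1],[0,0,0,0,0,0,-1],[0,0,0,0,0,0,-1]], "force": 20}}

```text
time: 17.8
ee_pos: [0.471, -0.3664, 0.0015]
eef_rot: [0.109, 0.994, -0.0, -0.0]
ft_force: [0.4, 0.9, 0.9]
width: 0.01
grip_force: 20.0
```

Emit:
{"name": "apply_moves", "arguments": {"steps": [[0,0,0,0,0,-20,-1],[0,0,0,0,0,-50,-1],[0,0,0,0,0,-80,-1],[0,0,0,0,0,-110,-1],[0,0,0,0,0,-110,-1],[0,0,0,0,0,-110,-1]]}}

```text
time: 18.3
ee_pos: [0.4719, -0.3669, 0.113]
eef_rot: [0.109, 0.994, -0.001, 0.001]
ft_force: [0.2, 0.4, -1.5]
width: 0.0096
grip_force: 20.0
```

```bash
python3 - <<'E'
from h import *
s=r.read_state(); print(s['ee_pos'],s['ft_force'],s['width'])
row(.5588,-.2988,.1115,109)
E
```

```text
[ 0.47193745 -0.36692753  0.11298922] [ 0.16379089  0.43708319 -1.53078376] 0.009578010065755089
[2.0000e-04 3.2000e-03 1.0201e+00] [-70.   85.4   1.6]
```

Emit:
{"name": "apply_moves", "arguments": {"steps": [[0,0,0.12,-10,12,0,-1],[0,0,0.24,-20,24,0,-1],[0,0,0.36,-30,36,0,-1],[0,0,0.48,-40,48,0,-1],[0,0,0.6,-50,60,0,-1],[0,0,0.72,-60,72,0,-1],[0,0,0.84,-70,85,0,-1],[0,0,0.96,-70,85,0,-1],[0,0,1.02,-70,85,0,-1],[0,0,1.02,-70,85,0,-1],[0,0,1.02,-70,85,0,-1],[0,0,1.02,-70,85,0,-1]]}}

```text
time: 19.3
ee_pos: [0.5573, -0.2986, 0.1106]
eef_rot: [0.58, 0.815, -0.001, -0.001]
ft_force: [-0.1, 0.3, -1.1]
width: 0.0099
grip_force: 20.0
```

```bash
python3 b.py; python3 - <<'E'
from h import *
s=r.read_state(); print(s['ee_pos'],s['ft_force'],s['width'])
d=np.array([-.3256,.9455]);n=np.array([.9455,.3256])
print('tcp along/lat',s['ee_pos'][:2]@d,s['ee_pos'][:2]@n)
for m in('wrist','scene','side'):
    c=cam(m);P=cloud(c);h=c['pixels']
    T=s['ee_pos']; k=(c['z_map']>0)&(h.max(-1)<70)&(np.hypot(P[...,0]-T[0],P[...,1]-T[1])<.045)&(P[...,2]>.1)&(P[...,2]<.135)
    q=P[k]
    if len(q)>30:
        a=q[:,:2]@d;b=q[:,:2]@n; print(m,len(q),'along',np.percentile(a,[1,50,99]).round(4),'lat',np.percentile(b,[1,50,99]).round(4),'z',q[:,2].min())
    hs=cv2.cvtColor(h,cv2.COLOR_RGB2HSV);kk=(hs[...,0]>10)&(hs[...,0]<35)&(hs[...,1]>90)&(P[...,2]<.08)&(P[...,2]>.05)&(np.hypot(P[...,0]-.559,P[...,1]+.299)<.015)
    if kk.sum()>5:
        v,u=np.nonzero(kk);p=ray(c,u.mean(),v.mean(),.0665)[:2]; print(m,'brass',len(u),p@d,p@n)
row(.5588,-.2988,.1115,109)
E
```

```text
brass px 31 338.80645161290323 229.09677419354838 z [0.0633 0.0657 0.0696] [-0.68090407 -0.44699984 -0.70457923]
[ 0.55742431 -0.29870324  0.1108397 ] [-0.68090407 -0.44699984 -0.70457923] 0.010113963260546114
tcp along/lat -0.4639212669932562 0.4297869144997338
wrist 3058 along [-0.4692 -0.4486 -0.4444] lat [0.407  0.4289 0.4514] z 0.10922958587069992
wrist brass 322 -0.45943447629453665 0.43120413094215293
scene 331 along [-0.4846 -0.4746 -0.4473] lat [0.4064 0.412  0.4521] z 0.10859539807171403
scene brass 32 -0.46644659041034575 0.4303706914656836
side 382 along [-0.4805 -0.4494 -0.4415] lat [0.41   0.4396 0.4535] z 0.11158757478240178
side brass 28 -0.45958549173571167 0.43280844148667036
[-0.0006  0.0002  0.0006] [-0.4  1.  -0.2]
```

The scene and side views both put the clip in hand centred over the button in the same frame to within about 1 mm. I shift 1 mm sideways and lower to just above the tube.

Emit:
{"name": "apply_moves", "arguments": {"steps": [[0,0,0,-0.4,1.2,0,-1],[0,0,0,-0.4,1.2,10,-1],[0,0,0,-0.4,1.2,20,-1],[0,0,0,-0.4,1.2,30,-1],[0,0,0,-0.4,1.2,36,-1],[0,0,0,-0.4,1.2,36,-1],[0,0,0,-0.4,1.2,36,-1],[0,0,0,-0.4,1.2,36,-1]]}}

```text
time: 20.17
ee_pos: [0.5592, -0.2989, 0.0756]
eef_rot: [0.581, 0.814, -0.0, 0.0]
ft_force: [-0.1, -0.6, -0.4]
width: 0.0096
grip_force: 20.0
```

```bash
python3 - <<'E'
from h import *
s=r.read_state(); print(s['ee_pos'],s['ft_force'])
d=np.array([-.3256,.9455]);n=np.array([.9455,.3256]);print(s['ee_pos'][:2]@d,s['ee_pos'][:2]@n)
a=cam('scene');b=cam('side')
f=lambda c,x0,y0:cv2.resize(c['pixels'][y0:y0+80,x0:x0+60,::-1],None,fx=6,fy=6,interpolation=cv2.INTER_CUBIC)
cv2.imwrite('pics/pair.png',np.hstack([f(a,310,180),f(b,245,210)]))
E
```

```text
[ 0.55923862 -0.29885612  0.07563905] [-0.0773748  -0.57231042 -0.43206534]
-0.46465655476182477 0.4314525581731244
```

View pics/pair.png

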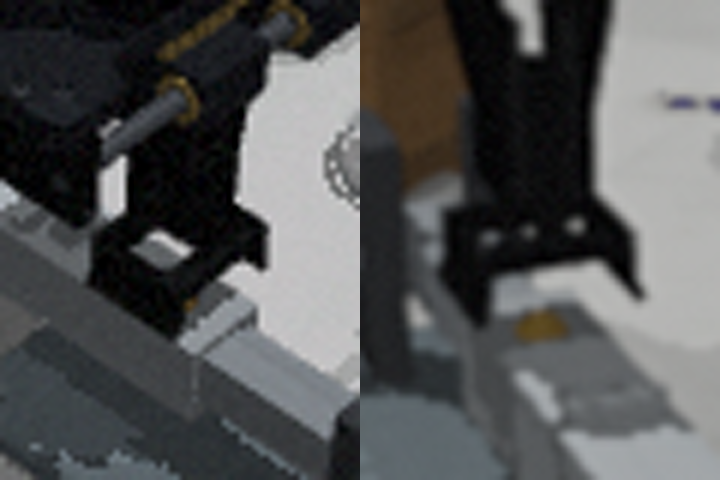

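The pair shows the clip's cheeks straddling the tube just above it, with the button (right half, crop (542,325)) centred under the saddle. I lower slowly, feeling for contact.

Emit:
{"name": "apply_moves", "arguments": {"steps": [[0,0,0,0,0,2,-1],[0,0,0,0,0,4,-1],[0,0,0,0,0,6,-1],[0,0,0,0,0,8,-1],[0,0,0,0,0,8,-1],[0,0,0,0,0,8,-1]]}}

```text
time: 20.77
ee_pos: [0.559, -0.2986, 0.0672]
eef_rot: [0.581, 0.814, -0.0, -0.0]
ft_force: [-0.1, 0.3, -0.1]
width: 0.0098
grip_force: 20.0
```

Emit:
{"name": "apply_moves", "arguments": {"steps": [[0,0,0,0,0,2,-1],[0,0,0,0,0,4,-1],[0,0,0,0,0,6,-1],[0,0,0,0,0,6,-1],[0,0,0,0,0,6,-1]]}}

```text
time: 21.18
ee_pos: [0.559, -0.2986, 0.0612]
eef_rot: [0.581, 0.814, -0.0, -0.0]
ft_force: [0.2, -0.6, -0.8]
width: 0.0098
grip_force: 20.0
```

Emit:
{"name": "apply_moves", "arguments": {"steps": [[0,0,0,0,0,2,-1],[0,0,0,0,0,4,-1],[0,0,0,0,0,6,-1],[0,0,0,0,0,6,-1],[0,0,0,0,0,6,-1]]}}

```text
time: 21.6
ee_pos: [0.559, -0.2986, 0.0552]
eef_rot: [0.581, 0.814, -0.0, -0.0]
ft_force: [-0.2, 0.9, -1.0]
width: 0.0095
grip_force: 20.0
```

Emit:
{"name": "apply_moves", "arguments": {"steps": [[0,0,0,0,0,1,-1],[0,0,0,0,0,2,-1],[0,0,0,0,0,3,-1],[0,0,0,0,0,3,-1],[0,0,0,0,0,3,-1]]}}

```text
time: 22.02
ee_pos: [0.5591, -0.2986, 0.0523]
eef_rot: [0.581, 0.814, -0.0, -0.0]
ft_force: [-0.1, 0.1, 0.1]
width: 0.01
grip_force: 20.0
```

Emit:
{"name": "apply_moves", "arguments": {"steps": [[0,0,0,0,0,1,-1],[0,0,0,0,0,1,-1],[0,0,0,0,0,1,-1]]}}

```text
time: 22.27
ee_pos: [0.5593, -0.2992, 0.0521]
eef_rot: [0.581, 0.814, -0.0, 0.0]
ft_force: [-1.1, -0.4, 5.5]
width: 0.0099
grip_force: 20.0
```

Emit:
{"name": "apply_moves", "arguments": {"steps": [[0,0,0,0,0,1,-1],[0,0,0,0,0,1,-1],[0,0,0,0,0,1,-1]]}}

```text
time: 22.52
ee_pos: [0.5596, -0.2999, 0.0521]
eef_rot: [0.581, 0.814, -0.0, 0.001]
ft_force: [-3.4, -0.9, 12.0]
width: 0.0095
grip_force: 20.0
```

The stop is hard at about the expected height, with 12 N pressed. I ease off, let go, rise clear and measure the clip.

Emit:
{"name": "apply_moves", "arguments": {"steps": [[0,0,0,0,0,-1.5,-1],[0,0,0,0,0,-1.5,-1],[0,0,0,0,0,-1.5,-0.5],[0,0,0,0,0,-1.5,-0.4],[0,0,0,0,0,-1.5,-0.3],[0,0,0,0,0,-1.5,-0.2],[0,0,0,0,0,-1.5,-0.2],[0,0,0,0,0,-1.5,-0.2],[0,0,0,0,0,-20,-0.2],[0,0,0,0,0,-50,-0.2],[0,0,0,0,0,-90,-0.2],[0,0,0,0,0,-120,-0.2],[0,0,0,0,0,-120,-0.2],[0,0,0,0,0,-120,-0.2]]}}

```text
time: 23.68
ee_pos: [0.56, -0.2992, 0.1723]
eef_rot: [0.581, 0.814, 0.0, 0.002]
ft_force: [0.2, 0.5, -0.6]
width: 0.0348
grip_force: 0.0
```

```bash
python3 - <<'E'
from h import *
s=r.read_state(); print(s['ee_pos'],s['ft_force'],s['width'])
d=np.array([-.3256,.9455]);n=np.array([.9455,.3256])
ims=[]
for m in('wrist','scene','side'):
    c=cam(m);P=cloud(c);h=c['pixels'];A=P[...,:2]@d;B=P[...,:2]@n;ok=c['z_map']>0
    k=ok&(h.max(-1)<75)&(abs(A+.464)<.03)&(abs(B-.431)<.03)&(P[...,2]>.1)&(P[...,2]<.125)
    t=ok&(abs(B-.431)<.012)&(A>-.435)&(A<-.42)&(P[...,2]>.05)&(P[...,2]<.075)
    q=P[k];print(m,k.sum(),'tube z',np.median(P[t][:,2]) if t.any() else None)
    if k.sum()>20:
        top=q[:,2]>np.percentile(q[:,2],97)-.005
        print(' fin z',np.percentile(q[:,2],[90,97]),'top along',np.percentile(A[k][top],[2,98]),'lat',np.percentile(B[k][top],[2,98]))
    u,v=project(c,[.5588,-.2988,.085]); x,y=int(u)-35,int(v)-40; ims.append(cv2.resize(h[max(y,0):max(y,0)+80,x:x+70,::-1],(266,304),interpolation=cv2.INTER_CUBIC))
cv2.imwrite('pics/fin.png',np.hstack(ims))
E
```

```text
[ 0.56003634 -0.29915618  0.17232654] [ 0.1520539   0.49897229 -0.57487666] 0.0348267834563657
wrist 939 tube z 0.06298370420166316
 fin z [0.1142273  0.11464783] top along [-0.47881381 -0.44842824] lat [0.42454865 0.43701494]
scene 140 tube z 0.06315964892029946
 fin z [0.11447961 0.1152241 ] top along [-0.4815185  -0.45158142] lat [0.4249696  0.43812101]
side 131 tube z 0.06552751129795115
 fin z [0.11598952 0.11665873] top along [-0.47653166 -0.44652967] lat [0.4278665  0.43744131]
```

View pics/fin.png

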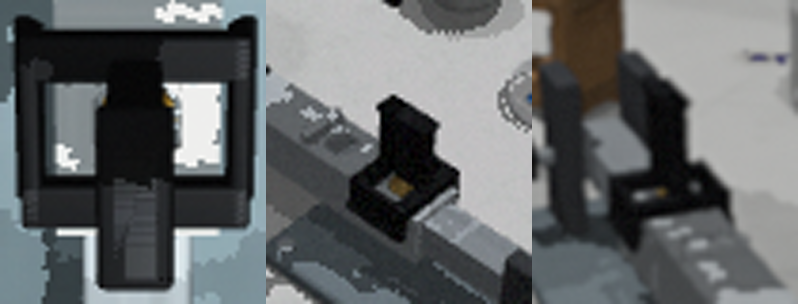

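The clip is seated. Its fin top is about 50 mm above the tube in the scene and side views, allowing for that scene view reading about 1 mm low on the table. Brass shows in the window on both sides of the fin, and the fin is centred on the button axis. The gripper is clear, so I hand in.

```bash
python3 -c "
from bench import r
print(r.close_job())"
```

```text
the job is handed in; nothing more can be done
None
```

The tube is extended by one hole with the button popped up, and the black lock clip sits fully down over the button; I handed the job in at about 24 s, with the robot touching nothing.

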